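# Index a printed disc against the jig's alignment bar and lock it

### The job

On the indexing jig, turn the green printed disc gently with a fingertip until its flat edge lies flush against the blue sprung alignment bar. Then slide the orange-knobbed bolt fully home behind the bar to lock it. Press lightly on the disc, do not force the bolt, leave the other things on the bench where they are, and let go of the jig.

Things in the scene. Friction and masses are not known exactly. Their poses are not given: they have to be found in the camera images.
- jig: Fixed dark steel jig, base plate 187 x 185 x 16 mm on the bench. Origin on the bench under the disc's axis; z up, x from the disc towards the blue bar, y towards the bolt's open side. Plate spans x -65..122, y -65..120 mm. Aluminium spring block behind the bar at x 91..113, y -52..8 mm, top 42 mm above the bench. Nothing tall on the x < 0 side of the disc
- disc (a joint): Angle of the lime-green printed disc (diameter 100 mm, 8 mm thick, level on a vertical spindle on the jig's z axis), rad, anticlockwise from above: 0 or a full turn (6.283) with its flat flush on the bar, up to 1.5 turns either way. Its top is 28 to 38 mm above the bench, set differently each time and not measured: feel for it. Too wide to grasp: turn it by a fingertip on its top. Over 15 N on it is too rough
- spindle (a joint): How far the disc and its spindle are pressed down, in m: 0 free, 0.002 at the hard stop. The spring is stiff, 8 N per mm. Turning the disc takes about 0.03 N m (0.8 N at 36 mm from the axis) and it stays where left. The top is fairly slippery: press a fingertip near the edge with 6 to 10 N to drag it round with little slip. The flat is 60 mm long, 40 mm from the axis, with a white stripe beside it
- bar (a joint): Travel of the blue alignment bar along the jig's -x, in m. A weak spring (1 N) keeps it on the disc's edge: 0 on the round rim (face 50 mm from the axis), 0.010 with the flat flush (40 mm), between when askew (0.0085 at 3 degrees). Turning on past flush takes about 0.03 N m more, felt as a rise of the drag; from over 5 degrees off the bar does not turn the disc flush by itself
- bar_face (a point): Middle of the bar's face that touches the disc, half-way up the bar, 30 mm above the bench. The bar is 14 mm thick, 80 mm long along the jig's y and 18 mm high, its top 39 mm above the bench
- bolt (a joint): Travel of the steel locking bolt along the jig's -y, in m: 0 open (as at the start), 0.040 fully home at its stop. Slides stiffly (2 N), stays where left. It passes behind the bar with 1 mm to spare and a 2 mm lead-in, so only when the bar is in; else it hits the bar's end after 6 mm. More than 20 N on it is forcing
- bolt_knob (a point): Centre of the bolt's upright round orange knob, diameter 14 mm, 36 mm high; this point is half-way up, 50 mm above the bench, knob top at 68 mm. With the bolt open it is at jig x 61, y 83 mm. Its +y side is free: push it from there towards -y, or grasp it from above
- screwdriver: Red-handled screwdriver lying beside the jig, to be left alone
- motor: Small stepper motor, 42 x 42 x 38 mm with a thin shaft up, standing beside the jig, to be left alone
- bracket: Lime-green printed L bracket, 60 x 36 x 42 mm, standing beside the jig, to be left alone

How it is judged:
By the outcome, as a careful person would: the job done as asked, in the order asked, and still so for the second after the job is handed in, with the robot touching nothing.
It also fails if it takes over 72 s, if anything falls off the work surface, if the arm or the gripper's body presses on something with over 40 N, if the wrist force passes 120 N, or if a joint passes its speed limit or range.

### The arm

A 6-joint arm with a two-finger parallel gripper is mounted at the origin on the work surface. World frame = base frame: x ahead of the robot, y to its left, z up, the work surface at z = 0. Lengths are in m, angles in rad, forces in N, time in s.
With the tool pointing down it reaches from about 0.3 to 0.875 m from the base axis. Payload 4.2 kg.
Tool frame: the origin (TCP) lies between the finger pads; the fingertips stand 25 mm ahead of it and the grasp point (between the pads) lies 6 mm ahead of it; z points along the fingers, x is the direction in which the jaws open and shut, and the axes are right-handed (so a half turn about z gives the same grasp; the last joint's range is limited). The gripper opens to 85 mm and grips with 20 to 120 N. Pads are 22 mm wide; open, the fingers measure 114 mm over their backs; the gripper's body (76 mm by 85 mm) begins 54 mm behind the grasp point. The pads swing forward as they close: fully open they stand 13 mm farther back than shut.
Start: joints at [-1.294, 0.32, 1.565, -0, 1.257, -0.02], TCP at [0.168, -0.55, 0.256] pointing down, gripper open.
Joint ranges: [-3.11, 3.11], [-0.84, 2.01], [0.21, 2.61], [-1.34, 4.49], [0.05, 2.63], [-2.56, 2.56]. Speed limits (rad/s): [2.57, 2.57, 3.14, 3.14, 3.14, 3.14].

### API

Orientations are given as a 3x3 rotation matrix whose columns are the frame's x, y, z axes.
In Python, from workcell import arm gives the robot as it stands. Calls block until the motion is done:
- arm.goto(position, orientation): joint-space move of the TCP to a pose.
- arm.move_l(position, rot=None, v=0.15): straight line of the TCP; rot=None keeps the orientation; v is the mean speed in m/s.
- arm.set_joints(angles): joint-space move.
- arm.ungrasp() and arm.clamp(): open the fingers fully, or close them until they stop; the grip force is fixed at half the most.
- arm.sleep(seconds).
- arm.inverse_kinematics(position, orientation): joint angles nearest the present ones, or None.
- arm.grab_frame(name): name is "side" or "top"; returns (picture, depth): 384x512x3 uint8, red, green, blue; 384x512 float32, m along the optical axis (not along the pixel's ray), 0 where there is no reading.
- arm.camera_params(name): a dict with "intrinsics" (3x3 intrinsics, pixels), "pose" (4x4, takes a point from camera to world coordinates). Camera axes: x right, y up, looking along -z (the intrinsics and any distortion apply to the point x, -y, -z); pixel columns grow to the right and rows downward; lengths in m; the calibration is good to about 2 mm. A picture is of the moment at which its call begins. camera_params takes no time and is no camera call.
A pose or a line that the arm cannot do raises arm.MotionError and nothing moves.
- arm.finish_job(): hands the job in, once; it reports no verdict.
Readings, each from a call of its own:
- arm.read_time_s(): time.
- arm.read_qpos(): joint angles.
- arm.read_qd(): joint speeds.
- arm.read_joint_efforts(): joint torques, N m.
- arm.read_position(): TCP position.
- arm.read_eef_rot(): TCP orientation.
- arm.read_force(): force on the tool from outside, world axes, zero at the start.
- arm.read_wrist_torque(): the same for the moment, N m.
- arm.read_finger_gap(): finger opening in m.
Only numpy, scipy, OpenCV 4.12 (cv2) and the standard library are available. Lean on these libraries where they do the work, as an engineer would, in place of code of your own. Each camera call takes 0.05 s, during which the arm holds its last target. There are 200 camera calls.

## Working session

There is one attempt and no reset: what is moved stays moved. The work goes in short steps, each a Python script; the robot and the scene stay as the last script left them, time stands still between calls to the robot, and variables do not carry over. Pictures are saved under pics/ and viewed, about 8 in all and at most 12, crops included, and the job is handed in when it is done.

```bash
mkdir -p pics; ls
python3 - <<'E'
from workcell import arm
import cv2,numpy as np
for n in("top","side"):
    p,d=arm.grab_frame(n); cv2.imwrite(f"pics/{n}0.png",p[...,::-1]); np.savez(f"{n}0.npz",p=p,d=d)
    c=arm.camera_params(n); print(n,{k:np.round(v,3).tolist() for k,v in c.items() if hasattr(v,'__len__')})
a=cv2.imread("pics/top0.png")
E
```

```text
pics
top {'intrinsics': [[361.988, 0.0, 262.403], [0.0, 361.988, 196.162], [0.0, 0.0, 1.0]], 'pose': [[-0.015, 0.997, -0.073, 0.529], [-1.0, -0.016, -0.017, 0.04], [-0.018, 0.073, 0.997, 0.737], [0.0, 0.0, 0.0, 1.0]]}
side {'intrinsics': [[419.575, 0.0, 256.056], [0.0, 419.575, 187.921], [0.0, 0.0, 1.0]], 'pose': [[-0.664, 0.576, -0.477, 0.123], [-0.748, -0.507, 0.429, 0.493], [0.006, 0.642, 0.767, 0.853], [0.0, 0.0, 0.0, 1.0]]}
```

View pics/top0.png

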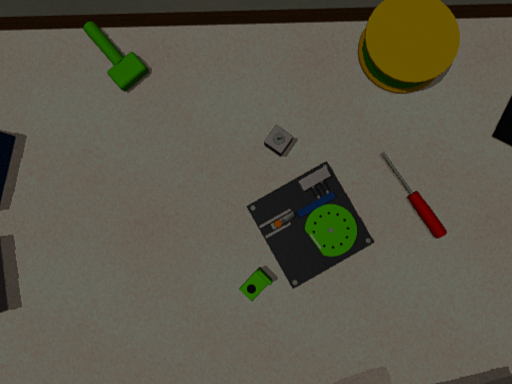

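View pics/side0.png

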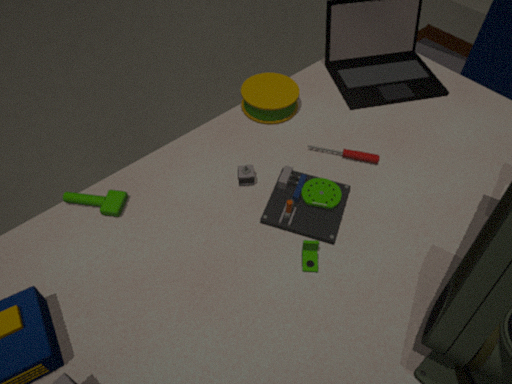

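The top view shows the jig: disc at about (331,230), blue bar at (317,205), orange knob at (277,224). The plate corners are near (248,206), (327,163), (373,241) and (293,287). Next I'll compute the jig pose and enlarge a crop.

```bash
cat > h.py <<'E'
from workcell import arm
import cv2,numpy as np
def ray(n,uv,z):
    c=arm.camera_params(n);K=np.array(c["intrinsics"]);T=np.array(c["pose"])
    uv=np.atleast_2d(uv).astype(float)
    q=np.c_[(uv-K[:2,2])/K[0,0],np.ones(len(uv))]*[1,-1,-1]
    d=q@T[:3,:3].T; o=T[:3,3]
    return o+d*((z-o[2])/d[:,2])[:,None]
def proj(n,P):
    c=arm.camera_params(n);K=np.array(c["intrinsics"]);T=np.array(c["pose"])
    q=(np.atleast_2d(P)-T[:3,3])@T[:3,:3]*[1,-1,-1]
    return q[:,:2]/q[:,2:]*K[0,0]+K[:2,2]
E
python3 - <<'E'
from h import *
print(arm.camera_params("top").keys())
p=np.load("top0.npz")["p"]; hsv=cv2.cvtColor(p,cv2.COLOR_RGB2HSV)
roi=np.zeros(p.shape[:2],np.uint8); roi[155:295,240:380]=255
big=lambda m:max(cv2.findContours(m,cv2.RETR_EXTERNAL,cv2.CHAIN_APPROX_NONE)[0],key=cv2.contourArea)
dark=((p.max(2)<60)&(roi>0)).astype(np.uint8)*255
dark=cv2.morphologyEx(dark,cv2.MORPH_CLOSE,np.ones((5,5)))
r=cv2.minAreaRect(big(dark)); cor=cv2.boxPoints(r); print("rect",cor.round(1).tolist())
W=ray("top",cor,.016); print(W.round(4).tolist(), np.linalg.norm(np.diff(W,axis=0),axis=1))
for nm,lo,hi,z in(("green",(45,120,60),(75,255,255),.033),("blue",(100,120,40),(130,255,255),.039),("orange",(3,150,90),(20,255,255),.06)):
    m=cv2.inRange(hsv,lo,hi)&roi; c=big(m)
    if nm=="green": m[260:, :280]=0
    print(nm,cv2.contourArea(c),cv2.minEnclosingCircle(c),ray("top",cv2.minEnclosingCircle(c)[0],z).round(4),ray("top",cv2.boxPoints(cv2.minAreaRect(c)),z).round(4).tolist())
s=np.load("side0.npz")["p"]
A=cv2.resize(p[155:300,238:383],(560,560),interpolation=cv2.INTER_CUBIC)
cv2.imwrite("pics/crop1.png",np.clip(A[...,::-1].astype(float)*1.6,0,255))
E
```

```text
dict_keys(['intrinsics', 'pose'])
rect [[245.5, 206.10000610351562], [327.0, 159.60000610351562], [374.0, 241.6999969482422], [292.5, 288.29998779296875]]
[[0.5627, 0.0861, 0.016], [0.6535, -0.0786, 0.016], [0.4886, -0.1661, 0.016], [0.4003, -0.004, 0.016]] [0.18805664 0.18668466 0.18456162]
green 1971.5 ((330.4545593261719, 229.90908813476562), 26.304882049560547) [[ 0.5134 -0.0785  0.033 ]] [[0.5311, -0.0172, 0.033], [0.5835, -0.0913, 0.033], [0.5013, -0.1481, 0.033], [0.4498, -0.0744, 0.033]]
blue 257.0 ((316.0833435058594, 203.9499969482422), 20.711828231811523) [[ 0.5637 -0.0514  0.039 ]] [[0.5514, -0.0127, 0.039], [0.5898, -0.0826, 0.039], [0.577, -0.0894, 0.039], [0.5387, -0.0196, 0.039]]
orange 25.0 ((277.75, 223.25), 3.2597010135650635) [[0.5278 0.0235 0.06  ]] [[0.5275, 0.0314, 0.06], [0.5348, 0.0238, 0.06], [0.5272, 0.0165, 0.06], [0.5199, 0.0241, 0.06]][ WARN:0@0.106] global loadsave.cpp:1063 imwrite_ Unsupported depth image for selected encoder is fallbacked to CV_8U.
```

View pics/crop1.png

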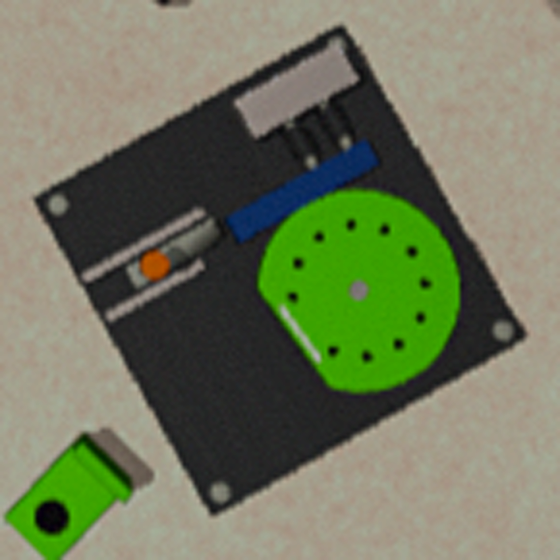

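The crop shows the flat and stripe at crop (292,335), lower-left of the spindle at (359,290). In the jig frame that is about +94°, so the disc needs a clockwise turn, which fits in one stroke on the clear x<0 side. Next I'll fit the jig frame, plan the arc and check IK.

```bash
cat >> h.py <<'E'
import json,os
if os.path.exists("jig.json"):
    O,PHI=json.load(open("jig.json")); O=np.array(O)
def Rz(a): c,s=np.cos(a),np.sin(a); return np.array([[c,-s,0],[s,c,0],[0,0,1.]])
def J(x,y,z): return np.r_[O,0]+Rz(PHI)@[x,y,z]          # jig -> world (m)
def D(a): return Rz(PHI+a)@np.diag([1.,-1,-1])            # tool down, tool x at jig angle a
def Fj(): return Rz(-PHI)@np.array(arm.read_force())       # force in jig axes
TIP=.025
def on(r,a,z,s): return J(r*np.cos(a),r*np.sin(a),z+TIP), D(a+s*np.pi/2)  # tip on the disc at polar (r,a)
E
python3 - <<'E'
from h import *
W=np.array([[.5627,.0861],[.6535,-.0786],[.4886,-.1661],[.4003,-.004]])
P=np.array([[122,120],[122,-65],[-65,-65],[-65,120]])/1e3
p=P-P.mean(0);w=W-W.mean(0)
phi=np.arctan2((p[:,0]*w[:,1]-p[:,1]*w[:,0]).sum(),(p*w).sum())
R=Rz(phi)[:2,:2];o=W.mean(0)-R@P.mean(0)
print(o,np.degrees(phi),"resid mm",((P@R.T+o-W)*1e3).round(1).tolist())
k=145/560
def cw(u,v,z): return ray("top",[238+u*k-.4,155+v*k-.4],z)[0]
sp=cw(359,290,.033); print("spindle",sp)
kn=R.T@(cw(155,264,.068)[:2]-o); print("knob jig (exp 61,83)",kn*1e3)
def jg(u,v): return (R.T@(cw(u,v,.033)[:2]-sp[:2]))
a,b=jg(258,283),jg(325,385);st=[jg(283,306),jg(320,361)]
for q0,q1 in((a,b),st):
    d=q1-q0;print("flat angle",np.degrees(np.arctan2(*(d*[1,-1])[::1]))%180, ((q0+q1)/2*1e3).round(1))
o2=(o+sp[:2])/2; json.dump([o2.tolist(),float(phi)],open("jig.json","w"))
E
python3 - <<'E'
from h import *
print(arm.read_time_s(),arm.read_force())
for s in(1,-1):
    print(s,[ (lambda q:None if q is None else np.round(q,2).tolist())(arm.inverse_kinematics(*on(.036,np.radians(a),.04,s))) for a in(230,180,130)])
for a in(0,180,90,-90): 
    q=arm.inverse_kinematics(J(.061,.125,.045+TIP),D(np.radians(a)));print(a,None if q is None else np.round(q,2))
E
```

```text
[ 0.51441934 -0.07843814] 28.60429241553042 resid mm [[1.4, -0.8], [-0.9, 1.5], [-0.1, -0.5], [-0.4, -0.2]]
spindle [ 0.51382082 -0.07874334  0.033     ]
knob jig (exp 61,83) [61.15534861 83.00609608]
flat angle 93.54187250579754 [-2.3 40.3]
flat angle 94.15486511978254 [-4.6 35.8]
0.1 [-0.42818189 -0.33891997 -0.48517261]
1 [[-0.24, 0.44, 1.94, -0.0, 0.76, -0.04], [-0.22, 0.4, 2.01, -0.0, 0.73, 0.85], [-0.16, 0.39, 2.02, -0.0, 0.73, 1.79]]
-1 [None, [-0.22, 0.4, 2.01, -0.0, 0.73, -2.29], [-0.16, 0.39, 2.02, -0.0, 0.73, -1.36]]
0 [ 0.1   0.42  1.96 -0.    0.77 -0.4 ]
180 None
90 [ 0.1   0.42  1.96 -0.    0.77 -1.97]
-90 [ 0.1   0.42  1.96 -0.    0.77  1.17]
```

Jig pose is good: the knob reprojects to (61.2, 83.0) mm. The disc is at about +94°. Now I'll approach and feel for the top.

```bash
cat >> h.py <<'E'
def favg(n=5):
    v=[]
    for _ in range(n): v.append(Fj()); arm.sleep(.01)
    return np.mean(v,0)
E
python3 - <<'E'
from h import *
arm.clamp(); t0=arm.read_time_s()
a=np.radians(227)
p,R=on(.036,a,.09,1); arm.goto(p,R); p,_=on(.036,a,.043,1); arm.move_l(p,v=.1)
arm.sleep(.2); f0=favg(15); print("t",t0,arm.read_time_s(),"gap",arm.read_finger_gap(),"bias",f0.round(2))
z=.043
while z>.026:
    z-=.0007; arm.move_l(on(.036,a,z,1)[0],v=.02); arm.sleep(.05); f=favg(4)-f0
    if f[2]>1.5: break
print("contact z",z,f.round(2),arm.read_position()[2]-TIP)
for _ in range(5):
    if f[2]>7: break
    z-=np.clip((8-f[2])/8e3,0,.0005); arm.move_l(on(.036,a,z,1)[0],v=.02); arm.sleep(.1); f=favg(5)-f0
    print(round(z,5),f.round(2))
print("t",arm.read_time_s()); json.dump([z,f0.tolist()],open("st.json","w"))
E
```

```text
t 0.8667 3.8583 gap 0.00024458308249286365 bias [ 0.13  0.07 -0.12]
contact z 0.03320000000000001 [-0.56 -0.34  2.14] 0.03335555255834807
0.0327 [-1.31 -0.6   4.76]
0.03229 [-2.17 -0.43  6.44]
0.0321 [-2.26 -0.15  6.67]
0.03193 [-2.59 -0.22  7.49]
t 10.0917
```

```bash
cat >> h.py <<'E'
def stroke(a0,a1,z,f0,step=4,stop=None,target=8.,r=.036):
    n=max(1,int(round(abs(a1-a0)/step)))
    for a in np.linspace(a0,a1,n+1)[1:]:
        t=np.radians(a); p,R=on(r,t,z,1); arm.move_l(p,rot=R,v=.03); f=favg(4)-f0
        ft=f[0]*-np.sin(t)+f[1]*np.cos(t); fr=f[0]*np.cos(t)+f[1]*np.sin(t)
        print(f"a {a:.1f} z {z*1e3:.2f} Fz {f[2]:.1f} Ft {ft:.2f} Fr {fr:.2f}")
        if f[2]>12: z+=.0006
        else: z-=np.clip((target-f[2])/10e3,-.0003,.0003)
        if stop and abs(ft)>stop: break
    return a,z
E
python3 - <<'E'
from h import *
z,f0=json.load(open("st.json")); f0=np.array(f0)
a,z=stroke(227,139,z,f0)
print("t",arm.read_time_s()); json.dump([z,f0.tolist(),a],open("st.json","w"))
ims=[]
for n in("top","side"):
    p,d=arm.grab_frame(n); c=proj(n,J(.01,.01,.033))[0].astype(int)
    h=45 if n=="top" else 35
    ims.append(cv2.resize(p[c[1]-h:c[1]+h,c[0]-h:c[0]+h,::-1],(400,400),interpolation=cv2.INTER_CUBIC))
cv2.imwrite("pics/s1.png",cv2.convertScaleAbs(np.hstack(ims),alpha=1.6))
E
```

```text
a 223.0 z 31.93 Fz 6.5 Ft 0.69 Fr 1.88
a 219.0 z 31.78 Fz 6.8 Ft 1.24 Fr 1.96
a 215.0 z 31.66 Fz 7.1 Ft 1.53 Fr 2.58
a 211.0 z 31.57 Fz 7.1 Ft 1.82 Fr 2.47
a 207.0 z 31.49 Fz 7.5 Ft 2.20 Fr 3.07
a 203.0 z 31.44 Fz 7.6 Ft 2.31 Fr 3.72
a 199.0 z 31.40 Fz 7.9 Ft 2.23 Fr 4.37
a 195.0 z 31.39 Fz 8.2 Ft 2.59 Fr 4.44
a 191.0 z 31.41 Fz 8.7 Ft 1.94 Fr 4.62
a 187.0 z 31.48 Fz 8.9 Ft 2.36 Fr 4.20
a 183.0 z 31.57 Fz 8.4 Ft 1.91 Fr 4.68
a 179.0 z 31.61 Fz 8.4 Ft 2.28 Fr 4.56
a 175.0 z 31.65 Fz 8.7 Ft 2.53 Fr 4.16
a 171.0 z 31.72 Fz 8.8 Ft 2.58 Fr 4.50
a 167.0 z 31.80 Fz 8.7 Ft 2.45 Fr 4.06
a 163.0 z 31.86 Fz 8.5 Ft 1.98 Fr 3.86
a 159.0 z 31.91 Fz 7.7 Ft 2.02 Fr 4.24
a 155.0 z 31.88 Fz 8.8 Ft 2.04 Fr 3.96
a 151.0 z 31.96 Fz 8.1 Ft 2.01 Fr 3.50
a 147.0 z 31.98 Fz 8.2 Ft 1.53 Fr 3.56
a 143.0 z 32.00 Fz 7.9 Ft 1.98 Fr 3.37
a 139.0 z 31.99 Fz 7.6 Ft 0.79 Fr 3.42
t 16.325
```

View pics/s1.png

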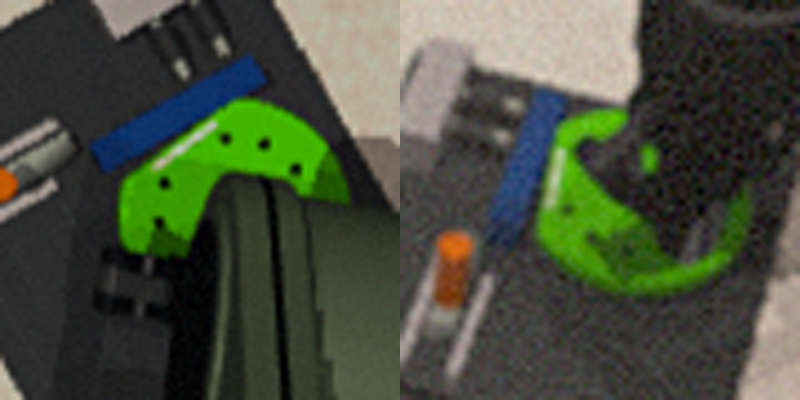

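The stripe runs crop (153,168)-(217,124), about 6–8° short of parallel to the bar. I'll continue in small steps, measuring the stripe angle and bar position from the top image.

```bash
cat >> h.py <<'E'
def look(tag=None):
    p,_=arm.grab_frame("top"); hsv=cv2.cvtColor(p,cv2.COLOR_RGB2HSV)
    g=lambda uv,z:((ray("top",uv,z)[:,:2]-O)@Rz(PHI)[:2,:2])*1e3
    v,u=np.mgrid[:384,:512]; uv=np.c_[u.ravel(),v.ravel()]; X=g(uv,.033).reshape(384,512,2)
    # stripe: low-saturation weight within the flat zone
    m=(X[...,0]>25)&(X[...,0]<41)&(abs(X[...,1])<26)
    w=np.where(m,np.clip(p.min(2).astype(float)-25,0,None),0).ravel()
    Q=X.reshape(-1,2);mu=(w[:,None]*Q).sum(0)/w.sum();C=((Q-mu)*w[:,None]).T@(Q-mu)/w.sum()
    e=np.linalg.eigh(C)[1][:,1]; sa=np.degrees(np.arctan2(-e[0],e[1])); sa=(sa+90)%180-90
    b=cv2.inRange(hsv,(100,120,40),(130,255,255)).reshape(384,512); B=g(uv,.039).reshape(384,512,2)
    k=(b>0)&(abs(B[...,1])<60)&(B[...,0]>20)&(B[...,0]<90); Bm=B[k]; e=np.linalg.eigh(np.cov(Bm.T))[1][:,1]
    ba=(np.degrees(np.arctan2(-e[0],e[1]))+90)%180-90
    print(f"stripe ang {sa:.1f} at {mu.round(1)} | bar ang {ba:.1f} centre {Bm.mean(0).round(1)} n {k.sum()}")
E
python3 - <<'E'
from h import *
z,f0,a=json.load(open("st.json")); f0=np.array(f0)
look()
for s in(134.,132,130):
    a,z=stroke(a,s,z,f0,step=1.5); look()
print("t",arm.read_time_s()); json.dump([z,f0.tolist(),a],open("st.json","w"))
E
```

```text
stripe ang 6.7 at [36.3  3.3] | bar ang 0.1 centre [50.3  0.5] n 315
a 137.3 z 31.95 Fz 8.6 Ft 1.93 Fr 3.40
a 135.7 z 32.01 Fz 8.6 Ft 1.79 Fr 3.17
a 134.0 z 32.07 Fz 8.4 Ft 1.29 Fr 3.25
stripe ang 2.1 at [36.3  1.1] | bar ang 0.1 centre [48.2  0.2] n 305
a 132.0 z 32.11 Fz 7.9 Ft 2.08 Fr 2.81
stripe ang 0.5 at [36.5 -0.6] | bar ang -0.2 centre [47.5 -0.1] n 299
a 130.0 z 32.10 Fz 8.2 Ft 2.44 Fr 3.06
stripe ang -2.2 at [36.4 -0.1] | bar ang -0.1 centre [48.2 -0.4] n 299
t 18.0417
```

Run:
```python
from h import *
z,f0,a=json.load(open("st.json")); f0=np.array(f0)
for s in(130.8,131.6,132.4,133.2): 
    a,z=stroke(a,s,z,f0,step=1); look()
print("t",arm.read_time_s()); json.dump([z,f0.tolist(),a],open("st.json","w"))
```

```text
a 130.8 z 32.12 Fz 7.8 Ft 1.10 Fr 2.90
stripe ang -2.1 at [36.4 -0.2] | bar ang -0.1 centre [48.1  0. ] n 302
a 131.6 z 32.10 Fz 7.8 Ft 0.45 Fr 2.81
stripe ang -1.7 at [36.4 -0.3] | bar ang 0.2 centre [47.8 -0.1] n 301
a 132.4 z 32.08 Fz 8.1 Ft 0.80 Fr 3.00
stripe ang -0.3 at [36.5 -0.5] | bar ang 0.1 centre [47.5 -0.2] n 298
a 133.2 z 32.09 Fz 8.4 Ft -0.62 Fr 3.46
stripe ang 0.5 at [36.5 -0.5] | bar ang 0.0 centre [47.3 -0.1] n 299
t 19.375
```

Now at flush (stripe 0.5°, bar centre 47.3 mm; expected 47.0). I'll lift straight off, move to the knob's +y side and look again.

Run:
```python
from h import *
z,f0,a=json.load(open("st.json"))
arm.move_l(on(.036,np.radians(a),.045,1)[0],v=.05); look()
arm.move_l(on(.036,np.radians(a),.10,1)[0],v=.15)
R=D(0); arm.goto(J(.061,.135,.10+TIP),R); look()
p,_=arm.grab_frame("top")
c=proj("top",J(.03,.02,.033))[0].astype(int);h=50
cv2.imwrite("pics/s2.png",cv2.convertScaleAbs(cv2.resize(p[c[1]-h:c[1]+h,c[0]-h:c[0]+h,::-1],(500,500),interpolation=cv2.INTER_CUBIC),alpha=1.6))
print("t",arm.read_time_s())
```

```text
stripe ang 0.4 at [36.5 -0.5] | bar ang 0.0 centre [47.4  0. ] n 299
stripe ang 0.3 at [36.3  0. ] | bar ang 1.3 centre [47.4 -2.1] n 254
t 22.2833
```

View pics/s2.png

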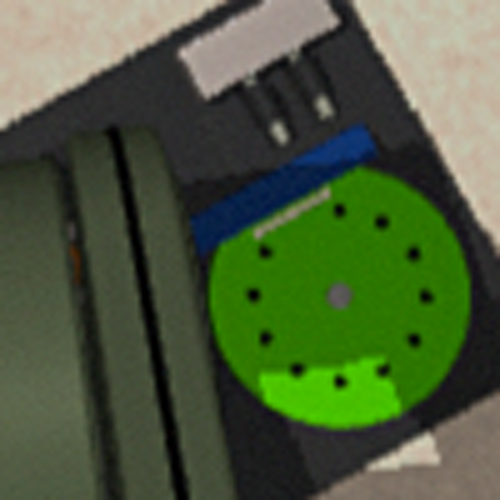

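The stripe is parallel to the bar and the flat is flush (crop (255,235)-(330,190)). Now I'll push the bolt.

Run:
```python
from h import *
Z=.046+TIP
arm.move_l(J(.061,.135,Z),v=.1); arm.sleep(.2); f0=favg(15)
arm.move_l(J(.061,.108,Z),v=.05)
y=.108; yc=None; n=0
while y>.055:
    y-=.001 if (yc is None or yc-y>.034) else .002
    arm.move_l(J(.061,y,Z),v=.03); f=favg(4)-f0; n+=1
    if yc is None and f[1]>1.2: yc=y; print("contact",y)
    if n%3==0 or f[1]>4: print(round(y,4),f.round(1))
    if f[1]>9: break
print("stop",y,"travel",yc and yc-y,f.round(2),"actual",((Rz(-PHI)@(np.array(arm.read_position())-np.r_[O,0]))*1e3).round(1),"t",arm.read_time_s())
```

```text
0.105 [ 0.1 -0.2 -0.3]
0.102 [-0.3  1.2 -0.1]
contact 0.10099999999999999
0.097 [-0.4  1.  -0.2]
0.091 [-0.5  1.  -0.5]
0.085 [-0.9  1.1  0.1]
0.079 [-0.8  1.2  0.4]
0.073 [-0.9  0.9 -0.1]
0.067 [-0.6  0.9  0.4]
0.064 [-0.2  1.9 -0.2]
0.061 [0.5 6.9 2.2]
0.06 [ 0.9 10.2  3.5]
stop 0.059999999999999956 travel 0.041000000000000036 [ 0.88 10.16  3.5 ] actual [60.9 61.9 71.1] t 32.775
```

The force rose firmly at about 40 mm of travel, which is the stop. I'll back off, clear the view and check.

Run:
```python
from h import *
Z=.046+TIP
arm.move_l(J(.061,.09,Z),v=.06); arm.move_l(J(.061,.10,.16),v=.15)
arm.goto(np.array([.25,-.42,.25]),D(0)); look()
p,_=arm.grab_frame("top"); hsv=cv2.cvtColor(p,cv2.COLOR_RGB2HSV)
m=cv2.inRange(hsv,(3,150,90),(20,255,255)); m[:190]=0; m[260:]=0; m[:,:240]=0; m[:,370:]=0
v,u=np.nonzero(m); print("knob top jig mm (want 61,43)",(Rz(-PHI)[:2,:2]@(ray("top",[u.mean(),v.mean()],.066)[0,:2]-O)*1e3).round(1))
c=proj("top",J(.03,.02,.033))[0].astype(int);h=65
cv2.imwrite("pics/s3.png",cv2.convertScaleAbs(cv2.resize(p[c[1]-h:c[1]+h,c[0]-h:c[0]+h,::-1],(560,560),interpolation=cv2.INTER_CUBIC),alpha=1.6))
print("t",arm.read_time_s(),favg())
```

```text
stripe ang 0.4 at [36.4  0.2] | bar ang 0.2 centre [47.1 -0.7] n 282
knob top jig mm (want 61,43) [61.  43.4]
t 36.225 [ 0.07173705 -0.01819808  0.33807239]
```

View pics/s3.png

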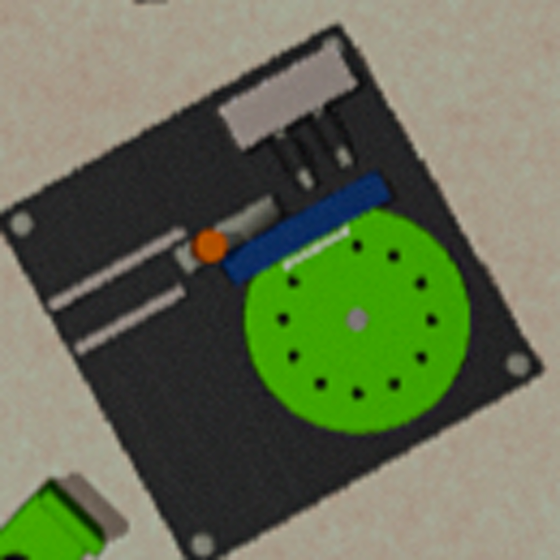

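The picture shows the flat flush on the bar, the bolt behind it with the knob at crop (211,245), and the bracket in place. Handing in.

```bash
python3 -c "
from workcell import arm
arm.finish_job()"
```

```text
the job is handed in; nothing more can be done
```

The disc's flat edge is flush on the blue bar and the bolt is fully home behind it. I handed the job in at about 36 s with the arm clear of the jig.

- **Disc:** I turned it about 94° clockwise with the closed fingertip, pressing with 6.5 to 9 N. It went about 2° past flush, so I turned it back. In the last picture the stripe is within 0.4° of flush, and the bar's centre is at 47.1 mm (47.0 expected).
- **Bolt:** I pushed the knob about 40 mm, with about 1 N on the tool along the way. The push stopped when the force reached 10 N at the stop. The knob then measured jig (61.0, 43.4) mm against an expected (61, 43), within the camera's accuracy.
- **Other things:** the bracket looked unmoved in the last picture. I never went near the screwdriver or motor, but I did not measure any of the three again.

No check failed. The only slight disagreements were the 0.4 mm on the knob and the 0.4° on the stripe, both at the limit of what the camera can resolve.

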